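# Unpin the blue-capped sample carrier and move it to the tray

## Task

Two sample carriers are each held in a dock by a sprung index plunger. At the dock with the blue-capped vials, pull the black plunger knob straight up and give it a quarter turn so that it stays up by itself when let go; then draw that carrier out of its dock by its grey grip and set it down gently, flat in the green tray. Leave the blue plunger latched open and the orange station's plunger undrawn.

Things in the scene. Friction and masses are not known exactly. Their poses are not given: they have to be found in the camera images.
- knob_blue (a point): Plunger knob by the blue-capped vials: black, round, 33 mm wide, 28 tall, point 12 mm below its top on its vertical axis; 78 mm above worktop when down. Spring 4-7 N pulls it down. Lifts 16 mm at most; turns, either way, only when over 12 mm up (lift 14-15). Turn 60-90 degrees, stop at 100; let go, it stays 12 mm up. Grip 30+ N. Below its underside: 20 mm square sleeve, bridge top 46 mm above worktop.
- carrier_blue: White carrier, 4 blue-capped vials, 0.2 kg, 136x56 mm. Origin: centre of underside (docked 10 mm above worktop), z up, +x into dock; knob axis at x=54 mm. Grey grip at x=-26 mm: 26 long in x, 14 thick in y, top 51 mm above underside. Vials 31 mm fore and aft of it, 30 mm high. Rails 9 mm high (2 mm play) beside it, bridge over its tongue: unpinned, slide 40-50 mm along -x, then lift.
- tray: Shallow green plastic tray, fixed, 200 mm (x) by 120 mm (y), walls 16 mm high and 4 mm thick, inner floor about 4 mm above the worktop. Origin: centre of its underside, z up. The carrier fits lengthways along the tray's x axis, either way round.
- knob_orange (a point): The same kind of knob at the other dock, whose carrier has orange-capped vials; same point and height (78 mm above the worktop when down). To be left down.
Mind the look-alikes: they are no part of the job. What is shaped like the carrier_blue but red is not meant.

How it is judged:
By the outcome, as a careful person would: the job done as asked, in the order asked, and still so for the second after the job is handed in, with the robot touching nothing.
It also fails if it takes over 61 s, if anything falls off the work surface, if the arm or the gripper's body presses on something with over 40 N, if the wrist force passes 120 N, or if a joint passes its speed limit or range.

## Robot

A 6-joint arm with a two-finger parallel gripper is mounted at the origin on a cart in front of the work surface, level with it; the furniture and walls round the work are solid. World frame = base frame: x ahead of the robot, y to its left, z up, the work surface at z = 0. Lengths are in m, angles in rad, forces in N, time in s.
With the tool pointing down it reaches from about 0.3 to 1 m from the base axis. Payload 5.1 kg.
Tool frame: the origin (TCP) lies at the very end of the fingers, on their centre line; the grasp point (between the pads) lies 19 mm behind it; z points along the fingers, y is the direction in which the jaws open and shut (so a half turn about z gives the same grasp; the last joint's range is limited). The gripper opens to 95 mm and grips with 3 to 60 N. Pads are 20 mm wide; open, the fingers measure 119 mm over their backs; the gripper's body (75 mm by 180 mm) begins 59 mm behind the grasp point.
Start: joints at [1.14, 0.124, 1.65, -0, 1.367, -0.083], TCP at [0.222, 0.611, 0.215] pointing down, gripper open.
Joint ranges: [-2.61, 2.61], [-1.02, 2.33], [0.03, 2.71], [-1.35, 4.49], [0.32, 2.68], [-2.91, 2.91]. Speed limits (rad/s): [2.57, 2.57, 3.14, 3.14, 3.14, 3.14].

## Interface

Orientations are given as a 3x3 rotation matrix whose columns are the frame's x, y, z axes.
In Python, from rig import ctrl gives the robot as it stands.
- The arm moves only by the tool apply_moves, never from a script. Its argument "series" is a list of rows, each a list of 3 entries, a list of its own where there are three numbers: the shift along the tool's x, y, z in m, then the turn about the tool's z in degrees, then the finger opening in m, from 0 to 0.0951. In form: [[[x, y, z], spin, grip], ...]. A call has 1 to 5 rows; each row shifts and turns the commanded pose from where the row before left it, along the tool's axes as they then stand; what a row does not reach is not made up. A row lasts 1/12 s, in which the tool goes at most 41.7 mm and 7.16 degrees, less where a joint would pass 70% of its speed; a pose out of reach is approached as far as the arm can. A call is refused whole if a number of a shift passes 0.0417 or a number of a turn 7.16, either way. A call with a gripper value outside its range is refused whole. The fingers move at their own pace and stop on an object; "newtons" is the grip in N (left out, the last holds). Time passes only in rows, so rows that do not move let the fingers close. It gives the time, the measured TCP pose, the force and the opening at its end, in the units of the state.
- ctrl.get_state(): the state, without advancing time (a new reading comes with each control period).
- ctrl.get_image(name): name is "scene" or "top" or "wrist"; returns a dict with "pixels" (400x640x3 uint8, red, green, blue), "z_map" (400x640 float32, m along the optical axis (not along the pixel's ray), 0 where there is no reading), "K" (3x3 intrinsics, pixels), "k1" (the pictures are not rectified: a ray, as slopes to the right and down, at radius r is drawn at 1 + k1 r^2 times it, then the intrinsics apply), "pose" (4x4, takes a point from camera to world coordinates). Camera axes: x right, y up, looking along -z (the intrinsics and any distortion apply to the point x, -y, -z); pixel columns grow to the right and rows downward; lengths in m; the calibration is good to about 2 mm. A picture is of the moment at which its call begins.
- ctrl.hand_in(): hands the job in, once; it reports no verdict.
The state is a dict: "time_s": time; "joint_pos": joint angles; "joint_vel": joint speeds; "joint_torque": joint torques, N m; "position": TCP position; "tool_rot": TCP orientation; "contact_force": force on the tool from outside, world axes, zero at the start; "torque": the same for the moment, N m; "grip_width": finger opening in m.
Only numpy, scipy, OpenCV 4.12 (cv2) and the standard library are available. Lean on these libraries where they do the work, as an engineer would, in place of code of your own. Each camera call takes 0.05 s, during which the arm holds its last target. There are 200 camera calls.

## Working session

There is one attempt and no reset: what is moved stays moved. The work goes in short steps, Python scripts to look and compute and a tool call to move; the robot and the scene stay as the last step left them, time stands still between calls to the robot, and variables do not carry over. Pictures are saved under pics/ and viewed, about 8 in all and at most 12, crops included, and the job is handed in when it is done.

Besides the shell and the picture viewer there is one more tool, called as name(argument=value, ...) on one line, values as JSON. apply_moves: Moves the arm, as the interface text tells. Its arguments: {"type":"object","properties":{"series":{"type":"array"},"newtons":{"type":"number"}},"required":["series"]}

```bash
ls; mkdir -p pics
cat > h.py <<'E'
import numpy as np, cv2
from rig import ctrl
def snap(n,f):
    im=ctrl.get_image(n); cv2.imwrite(f'pics/{f}.png',im['pixels'][:,:,::-1]); np.savez(f'pics/{f}.npz',**im); return im
def load(f): return dict(np.load(f'pics/{f}.npz'))
def ray(im,u,v):
    K=im['K']; d=np.array([(u-K[0,2])/K[0,0],(v-K[1,2])/K[1,1]]); s=d.copy()
    for _ in range(20): s=d/(1+float(im['k1'])*(s@s))
    return np.array([s[0],-s[1],-1.])
def px(im,u,v,z=None):
    "world point of pixel, by depth, or on plane z"
    r=ray(im,u,v); T=im['pose']
    if z is None: t=float(im['z_map'][int(round(v)),int(round(u))])
    else: t=(z-T[2,3])/(T[:3,:3]@r)[2]
    return T[:3,:3]@(r*t)+T[:3,3]
E
python3 - <<'E'
from h import *
print(ctrl.get_state())
for n in ['scene','top','wrist']:
    im=snap(n,n+'0'); print(n,im['K'],im['k1'],im['pose'].round(3))
E
```

```text
pics
{'time_s': 0.0, 'joint_pos': array([ 1.14042634e+00,  1.24502527e-01,  1.65165194e+00, -2.34454987e-05,
        1.36753851e+00, -8.25999448e-02]), 'joint_vel': array([-3.06279795e-05,  3.11018884e-03, -4.64751577e-04,  5.99765209e-04,
       -7.73859623e-04, -8.10086237e-04]), 'joint_torque': array([ 7.69131402e-04, -4.17610645e+01, -3.59933102e+01,  7.74854003e-02,
        4.93062276e-02, -1.82291592e-04]), 'position': array([0.22128408, 0.61048532, 0.21340178]), 'tool_rot': array([[-9.40136581e-01,  3.40796827e-01, -8.55400569e-04],
       [ 3.40797867e-01,  9.40134636e-01, -1.91837753e-03],
       [ 1.50414728e-04, -2.09505558e-03, -9.99997794e-01]]), 'contact_force': array([-0.36422833, -0.21998909, -0.73341758]), 'torque': array([ 0.01276422,  0.01034306, -0.02860261]), 'grip_width': 0.09491826442900643}
scene [[516.70659933   0.         311.05821601]
 [  0.         516.70659933 198.97631964]
 [  0.           0.           1.        ]] -0.11536943352222533 [[ 0.909  0.223 -0.351 -0.057]
 [-0.416  0.495 -0.763 -1.078]
 [ 0.004  0.84   0.543  0.887]
 [ 0.     0.     0.     1.   ]]
top [[474.25097957   0.         314.43525358]
 [  0.         474.25097957 199.49815359]
 [  0.           0.           1.        ]] -0.11314341411405499 [[ 0.03   0.997 -0.065  0.37 ]
 [-1.     0.03   0.005  0.019]
 [ 0.007  0.065  0.998  1.44 ]
 [ 0.     0.     0.     1.   ]]
wrist [[283.57084556   0.         322.10209694]
 [  0.         283.57084556 196.88050112]
 [  0.           0.           1.        ]] -0.051299523017117654 [[ 0.34  -0.905 -0.254  0.15 ]
 [ 0.94   0.327  0.093  0.637]
 [-0.001 -0.271  0.963  0.383]
 [ 0.     0.     0.     1.   ]]
```

View pics/top0.png

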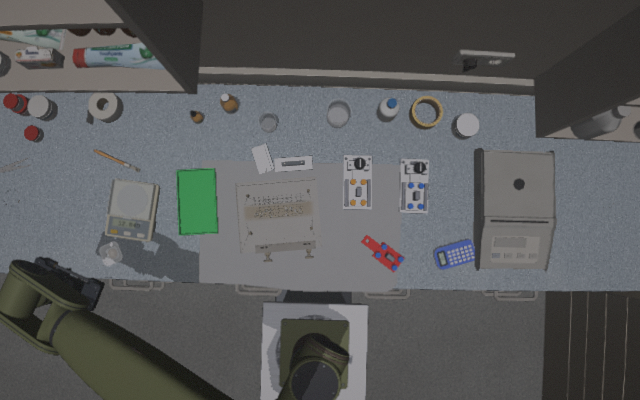

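View pics/scene0.png

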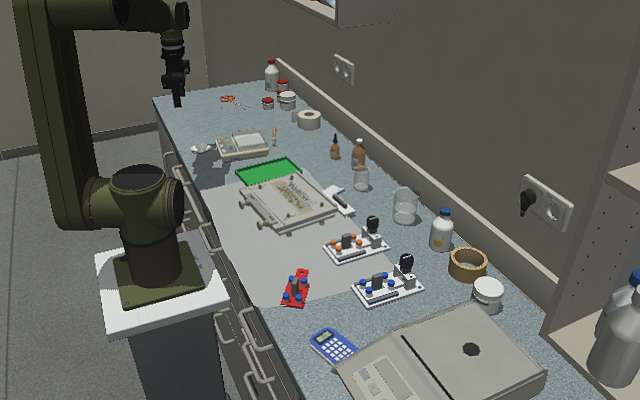

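Run:
```python
from h import *
im=load('top0'); p=im['pixels'][:,:,::-1]
a=cv2.resize(p[145:225,335:445],None,fx=7,fy=7,interpolation=cv2.INTER_CUBIC)
cv2.imwrite('pics/c1.png',a)
for n,q in dict(tray=[(178,169),(216,169),(218,235),(179,236)]).items():
    for u,v in q: print(n,px(im,u,v,0.016).round(3))
for u,v in [(420,168),(360,163)]: print(px(im,u,v,.09).round(3))
for u,v in [(475,200),(515,155),(280,250),(295,163),(262,158),(280,215),(416,196),(388,108)]: print(u,v,px(im,u,v).round(3))
```

```text
tray [0.544 0.429 0.016]
tray [0.547 0.312 0.016]
tray [0.347 0.298 0.016]
tray [0.34  0.417 0.016]
[ 0.559 -0.29   0.09 ]
[ 0.567 -0.116  0.09 ]
475 200 [ 0.475 -0.475  0.029]
515 155 [ 0.608 -0.578  0.084]
280 250 [0.311 0.107 0.064]
295 163 [0.569 0.073 0.034]
262 158 [0.586 0.175 0.002]
280 215 [0.412 0.11  0.063]
416 196 [ 0.48  -0.287  0.058]
388 108 [ 0.73  -0.194  0.095]
```

View pics/c1.png

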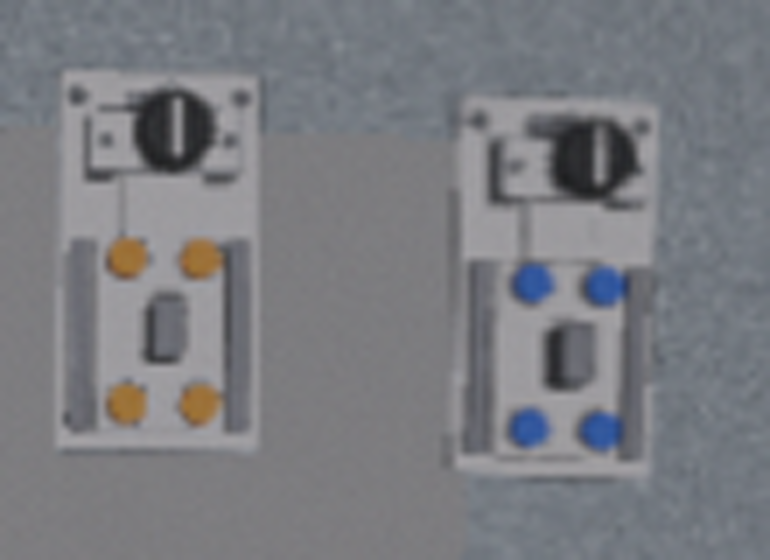

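The top view shows the blue knob at about pixel (419.7, 167.6), its grip at (417, 195), the orange knob at (360, 163), and the tray corners at (178–218, 169–236). I'll move toward the blue station, staying high.

apply_moves(series=[[[-0.026,-0.03,0],0,0.095],[[-0.026,-0.03,0],0,0.095],[[-0.026,-0.03,0],0,0.095],[[-0.026,-0.03,0],0,0.095],[[-0.026,-0.03,0],0,0.095]], newtons=45)

```text
time_s: 0.57
position: [0.2927, 0.4239, 0.2141]
tool_rot: [[-0.94, 0.34, -0.0], [0.34, 0.94, -0.001], [0.0, -0.001, -1.0]]
contact_force: [0.9, -0.5, 0.6]
grip_width: 0.0951
```

apply_moves(series=[[[-0.026,-0.03,0],0,0.095],[[-0.026,-0.03,0],0,0.095],[[-0.026,-0.03,0],0,0.095],[[-0.026,-0.03,0],0,0.095],[[-0.026,-0.03,0],0,0.095]])

```text
time_s: 0.98
position: [0.3637, 0.2386, 0.2145]
tool_rot: [[-0.94, 0.34, 0.0], [0.34, 0.94, 0.0], [-0.0, 0.0, -1.0]]
contact_force: [0.2, -0.2, 0.7]
grip_width: 0.0951
```

apply_moves(series=[[[-0.026,-0.03,0],0,0.095],[[-0.026,-0.03,0],0,0.095],[[-0.026,-0.03,0],0,0.095],[[-0.026,-0.03,0],0,0.095],[[-0.026,-0.03,0],0,0.095]])

```text
time_s: 1.4
position: [0.4349, 0.0531, 0.2147]
tool_rot: [[-0.94, 0.341, 0.001], [0.341, 0.94, 0.0], [-0.001, 0.0, -1.0]]
contact_force: [1.1, 1.3, -0.7]
grip_width: 0.0948
```

apply_moves(series=[[[-0.026,-0.03,0],0,0.095],[[-0.026,-0.03,0],0,0.095],[[-0.026,-0.03,0],0,0.095],[[-0.026,-0.03,0],0,0.095],[[-0.026,-0.03,0],0,0.095]])

```text
time_s: 1.82
position: [0.506, -0.1323, 0.2144]
tool_rot: [[-0.94, 0.341, -0.0], [0.341, 0.94, 0.0], [0.0, 0.0, -1.0]]
contact_force: [0.3, 0.2, -0.1]
grip_width: 0.095
```

apply_moves(series=[[[-0.018,-0.034,0],0,0.095],[[-0.018,-0.034,0],0,0.095],[[-0.018,-0.034,0],0,0.095],[[-0.018,-0.034,0],0,0.095],[[0,0,0],0,0.095]])

```text
time_s: 2.23
position: [0.527, -0.2882, 0.2139]
tool_rot: [[-0.938, 0.346, -0.001], [0.346, 0.938, -0.002], [0.0, -0.002, -1.0]]
contact_force: [0.4, 0.3, 0.2]
grip_width: 0.0952
```

Run:
```python
from h import *
im=snap('wrist','w1'); print(ctrl.get_state()['position'],im['pose'].round(3))
```

```text
[ 0.52684211 -0.28535857  0.2137701 ] [[ 0.345 -0.904 -0.254  0.456]
 [ 0.939  0.332  0.095 -0.262]
 [-0.001 -0.271  0.963  0.384]
 [ 0.     0.     0.     1.   ]]
```

View pics/w1.png

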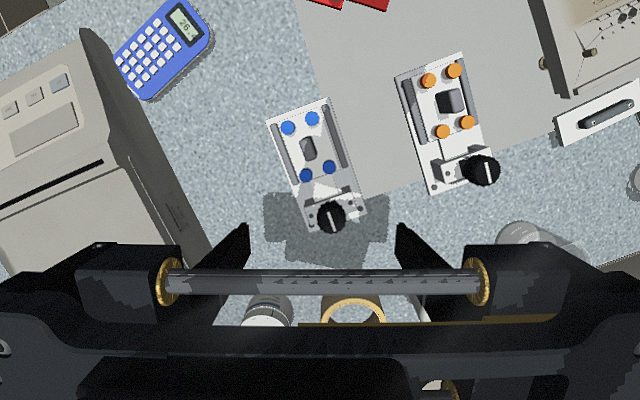

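Run:
```python
from h import *
im=load('w1'); p=im['pixels'][:,:,::-1]
cv2.imwrite('pics/c2.png',cv2.resize(p[85:245,235:395],None,fx=3.7,fy=3.7,interpolation=cv2.INTER_CUBIC))
hsv=cv2.cvtColor(p,cv2.COLOR_BGR2HSV)
m=cv2.inRange(hsv,(105,150,60),(125,255,255)); m[:100]=0; m[:,:260]=0; m[:,360:]=0
n,l,s,c=cv2.connectedComponentsWithStats(m)
for i in range(1,n):
    if s[i,4]>20: 
        d=np.median(im['z_map'][l==i]); r=ray(im,*c[i])*d; print(c[i].round(1),s[i,4],(im['pose'][:3,:3]@r+im['pose'][:3,3]).round(4))
m=(p.max(2)<45).astype(np.uint8); m[:195]=0;m[236:]=0;m[:,:312]=0;m[:,352:]=0
z=np.array([[px(im,u,v)[2] if im['z_map'][v,u]>0 else 0 for u in range(300,360)] for v in range(190,245)])
ys,xs=np.where(z>0.084); print('knob',xs.mean()+300,ys.mean()+190,len(xs),np.median(z[ys,xs]),px(im,xs.mean()+300,ys.mean()+190,np.median(z[ys,xs])))
t=load('top0'); print('top knob',px(t,419.4,167.3,.09),'grip',px(t,417.1,195.2,.061))
```

```text
[311.5 118.1] 139 [ 0.4518 -0.274   0.0399]
[287.1 127.1] 142 [ 0.4515 -0.3046  0.0398]
[328.7 166.9] 129 [ 0.5132 -0.2747  0.0398]
[305.4 175.1] 129 [ 0.5129 -0.3051  0.0397]
knob 331.4251592356688 219.29777070063693 628 0.08934586028467895 [ 0.56081783 -0.28971686  0.08934586]
top knob [ 0.56050047 -0.28866058  0.09      ] grip [ 0.48184268 -0.28951168  0.061     ]
```

View pics/c2.png

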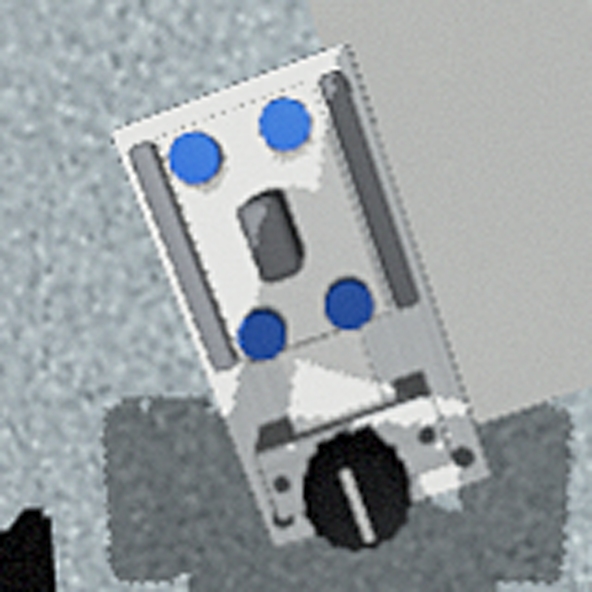

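Wrist view: caps at (288,128), (312,118), (306,176), (329,167) and the knob at (331,217). That puts the grip at about (0.4824, -0.2896) and the knob at (0.562, -0.290), with station yaw around -0.6°. Next I'll move over the knob, pre-spin and descend.

apply_moves(series=[[[-0.034,0.008,0],0,0.06],[[0,0,0],6.5,0.06],[[0,0,0],6.5,0.06],[[0,0,0],6.5,0.06],[[0,0,0],6.5,0.06]])

```text
time_s: 2.7
position: [0.5619, -0.285, 0.2141]
tool_rot: [[-0.692, 0.721, -0.001], [0.721, 0.692, 0.001], [0.001, 0.0, -1.0]]
contact_force: [-0.2, -0.2, -0.8]
grip_width: 0.0669
```

apply_moves(series=[[[0,0,0.02],6.5,0.06],[[0,0,0.02],6.5,0.06],[[0,0,0.02],6.5,0.06],[[0,0,0.02],6.5,0.06],[[0,0,0],6.5,0.06]])

```text
time_s: 3.12
position: [0.5591, -0.2834, 0.1291]
tool_rot: [[-0.196, 0.981, -0.008], [0.981, 0.196, 0.005], [0.007, -0.006, -1.0]]
contact_force: [-1.9, -0.2, -1.1]
grip_width: 0.0599
```

apply_moves(series=[[[0,0,0],0,0.06],[[0,0,0],0,0.06]])

```text
time_s: 3.28
position: [0.562, -0.2856, 0.1347]
tool_rot: [[-0.205, 0.979, -0.0], [0.979, 0.205, 0.0], [0.0, -0.0, -1.0]]
contact_force: [0.1, -0.9, 1.1]
grip_width: 0.0598
```

apply_moves(series=[[[-0.0045,-0.001,0.02],0,0.06],[[0,0,0.02],0,0.06],[[0,0,0.02],0,0.06],[[0,0,0.0145],0,0.06],[[0,0,0],0,0.06]])

```text
time_s: 3.7
position: [0.5601, -0.2898, 0.0571]
tool_rot: [[-0.202, 0.979, -0.004], [0.979, 0.203, 0.003], [0.004, -0.004, -1.0]]
contact_force: [-1.1, 1.2, -0.7]
grip_width: 0.0601
```

Run:
```python
from h import *
a=snap('wrist','w2'); b=snap('scene','s2'); s=ctrl.get_state(); print(s['position'],s['contact_force'])
A=a['pixels'][120:400,160:480]; B=b['pixels'][220:320,320:450]
cv2.imwrite('pics/c3.png',np.hstack([cv2.resize(A,(400,350)),cv2.resize(B,(400,350))])[:,:,::-1])
```

```text
[ 0.5620444  -0.29109928  0.06049134] [ 0.49912892 -0.36138581 -0.43534006]
```

View pics/c3.png

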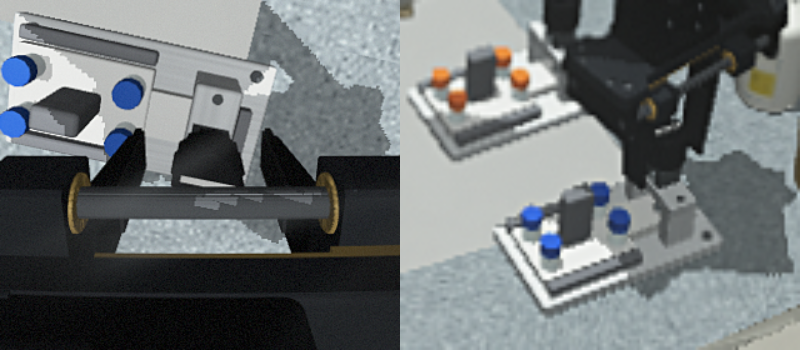

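The knob sits between the fingers: about (210,160) in the left half of the composite, with the fingers on either side. Closing now.

apply_moves(series=[[[0,0,0],0,0.02],[[0,0,0],0,0.02],[[0,0,0],0,0.02],[[0,0,0],0,0.02],[[0,0,0],0,0.02]], newtons=45)

```text
time_s: 4.22
position: [0.5623, -0.2915, 0.0609]
tool_rot: [[-0.201, 0.98, 0.001], [0.98, 0.201, -0.001], [-0.001, 0.001, -1.0]]
contact_force: [4.6, 1.0, 0.4]
grip_width: 0.0318
```

apply_moves(series=[[[0,0,0],0,0.02],[[0,0,0],0,0.02]])

```text
time_s: 4.38
position: [0.5627, -0.2915, 0.0609]
tool_rot: [[-0.201, 0.98, 0.002], [0.98, 0.201, -0.0], [-0.001, 0.002, -1.0]]
contact_force: [2.2, 0.5, 0.4]
grip_width: 0.0308
```

apply_moves(series=[[[0,0,-0.004],0,0.02],[[0,0,-0.004],0,0.02],[[0,0,-0.004],0,0.02],[[0,0,-0.0025],0,0.02],[[0,0,0],0,0.02]])

```text
time_s: 4.8
position: [0.5626, -0.2914, 0.0739]
tool_rot: [[-0.201, 0.98, 0.002], [0.98, 0.201, -0.001], [-0.001, 0.002, -1.0]]
contact_force: [7.8, -2.0, -7.6]
grip_width: 0.0311
```

apply_moves(series=[[[0,0,0],0,0.02],[[0,0,0],0,0.02]])

```text
time_s: 4.97
position: [0.5626, -0.2914, 0.0734]
tool_rot: [[-0.201, 0.98, 0.002], [0.98, 0.201, -0.001], [-0.001, 0.002, -1.0]]
contact_force: [7.5, -1.7, -8.0]
grip_width: 0.0309
```

apply_moves(series=[[[0,0.0007,-0.0013],0,0.02],[[0,0,0],0,0.02],[[0,0,0],0,0.02]])

```text
time_s: 5.22
position: [0.5626, -0.2914, 0.0743]
tool_rot: [[-0.201, 0.98, 0.0], [0.98, 0.201, -0.001], [-0.001, 0.0, -1.0]]
contact_force: [4.8, -3.0, -8.6]
grip_width: 0.0311
```

apply_moves(series=[[[0,0.0003,-0.0006],0,0.02],[[0,0,0],-6.5,0.02],[[0,0,0],-6.5,0.02],[[0,0,0],-6.5,0.02],[[0,0,0],0,0.02]])

```text
time_s: 5.63
position: [0.5628, -0.2913, 0.0748]
tool_rot: [[-0.519, 0.855, 0.0], [0.855, 0.519, -0.0], [-0.0, -0.0, -1.0]]
contact_force: [5.3, -3.1, -7.7]
grip_width: 0.0309
```

Turning freely (19.5° so far). Continuing.

apply_moves(series=[[[0,0,0],-6.5,0.02],[[0,0,0],-6.5,0.02],[[0,0,0],-6.5,0.02],[[0,0,0],-6.5,0.02],[[0,0,0],-6.5,0.02]])

```text
time_s: 6.05
position: [0.5629, -0.2911, 0.0748]
tool_rot: [[-0.898, 0.44, 0.001], [0.44, 0.898, -0.0], [-0.001, 0.0, -1.0]]
contact_force: [5.0, -2.2, -8.1]
grip_width: 0.0311
```

apply_moves(series=[[[0,0,0],-6.5,0.02],[[0,0,0],-6.5,0.02],[[0,0,0],-6.5,0.02],[[0,0,0],-6.5,0.02],[[0,0,0],0,0.02]])

```text
time_s: 6.47
position: [0.563, -0.2909, 0.0748]
tool_rot: [[-1.0, 0.004, 0.001], [0.004, 1.0, 0.0], [-0.001, 0.0, -1.0]]
contact_force: [5.6, -1.6, -7.7]
grip_width: 0.0312
```

Run:
```python
from h import *
s=ctrl.get_state(); print(s)
```

```text
{'time_s': 6.4667, 'joint_pos': array([-5.61861344e-01,  2.09838834e-01,  1.79954733e+00,  5.92740086e-04,
        1.13190936e+00, -2.12920429e+00]), 'joint_vel': array([ 0.00108875,  0.00043244, -0.00097911,  0.00117067,  0.00159594,
        0.11983802]), 'joint_torque': array([ -0.75228944, -46.64034247, -33.6355412 ,  -0.51778072,
         1.64770313,  -0.71558872]), 'position': array([ 0.5629611 , -0.29088727,  0.07476253]), 'tool_rot': array([[-9.99992992e-01,  3.70508207e-03,  5.37366224e-04],
       [ 3.70524136e-03,  9.99993092e-01,  2.95740432e-04],
       [-5.36266769e-04,  2.97729431e-04, -9.99999812e-01]]), 'contact_force': array([ 5.64655065, -1.55752342, -7.74691139]), 'torque': array([-0.20201704, -1.036283  , -0.01011699]), 'grip_width': 0.03119331530512045}
```

Turned 78°. I'll ease down onto the latch, release and retreat up.

apply_moves(series=[[[0,0,0.002],0,0.02],[[0,0,0],0,0.02],[[0,0,0],0,0.06],[[0,0,0],0,0.06],[[0,0,0],0,0.06]])

```text
time_s: 6.88
position: [0.5625, -0.2911, 0.0746]
tool_rot: [[-1.0, 0.007, -0.001], [0.007, 1.0, 0.0], [0.001, 0.0, -1.0]]
contact_force: [0.2, -0.3, 0.3]
grip_width: 0.0456
```

apply_moves(series=[[[0,0,0],0,0.06],[[0,0,-0.03],0,0.06],[[0,0,-0.03],0,0.06],[[0.03,0,0],0,0.06],[[0,0,0],0,0.06]])

```text
time_s: 7.3
position: [0.5313, -0.2914, 0.137]
tool_rot: [[-1.0, 0.008, 0.001], [0.008, 1.0, -0.002], [-0.001, -0.002, -1.0]]
contact_force: [0.4, 0.2, -1.0]
grip_width: 0.0598
```

Run:
```python
from h import *
a=snap('wrist','w3'); b=snap('scene','s3'); s=ctrl.get_state(); print(s['position'],s['contact_force'],s['tool_rot'])
A=a['pixels'][0:350,120:520]; B=b['pixels'][220:320,340:450]
cv2.imwrite('pics/c4.png',np.hstack([A,cv2.resize(B,(385,350))])[:,:,::-1])
hsv=cv2.cvtColor(a['pixels'],cv2.COLOR_RGB2HSV)
m=cv2.inRange(hsv,(105,150,60),(125,255,255))
n,l,st,c=cv2.connectedComponentsWithStats(m)
for i in range(1,n):
    if st[i,4]>60:
        d=np.median(a['z_map'][l==i]); r=ray(a,*c[i])*d; print(c[i].round(1),st[i,4],(a['pose'][:3,:3]@r+a['pose'][:3,3]).round(4))
```

```text
[ 0.53233616 -0.29090823  0.13488301] [-0.26310232 -0.38998296 -0.94974089] [[-9.99965619e-01  8.28312175e-03  3.88555990e-04]
 [ 8.28305493e-03  9.99965680e-01 -1.73271838e-04]
 [-3.89977886e-04 -1.70047450e-04 -9.99999910e-01]]
[306.6 113.3] 250 [ 0.4514 -0.305   0.0396]
[340.5 113.4] 250 [ 0.4517 -0.2742  0.0398]
[307.4 179.4] 216 [ 0.5127 -0.3055  0.0397]
[339.2 179.4] 220 [ 0.5129 -0.2749  0.0396]
```

View pics/c4.png

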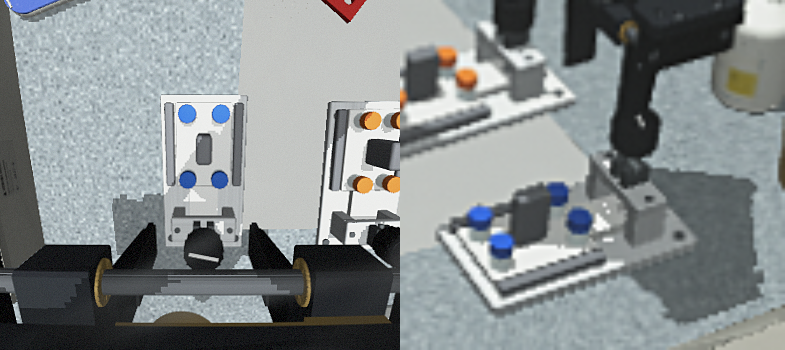

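The knob stays up, with its white line turned crosswise at about (205,258). Next, the carrier grip.

apply_moves(series=[[[0.025,0.0015,0],0,0.05],[[0.025,0,0],0,0.05],[[0,0,0.025],0,0.05],[[0,0,0.02],0,0.05],[[0,0,0],0,0.05]], newtons=30)

```text
time_s: 7.82
position: [0.4801, -0.2869, 0.0845]
tool_rot: [[-1.0, 0.008, -0.007], [0.008, 1.0, 0.005], [0.007, 0.005, -1.0]]
contact_force: [-1.0, 1.0, -0.6]
grip_width: 0.0498
```

apply_moves(series=[[[0,0,0.02],0,0.05],[[0,0,0.02],0,0.05],[[0,0,0.016],0,0.05],[[0,0,0],0,0.05],[[0,0,0],0,0.05]])

```text
time_s: 8.23
position: [0.4828, -0.2886, 0.0331]
tool_rot: [[-1.0, 0.007, -0.002], [0.007, 1.0, 0.001], [0.002, 0.001, -1.0]]
contact_force: [-0.5, -0.5, 0.6]
grip_width: 0.0502
```

apply_moves(series=[[[0,-0.001,0],0,0.03],[[0,0,0],0,0.005],[[0,0,0],0,0.005],[[0,0,0],0,0.005],[[0,0,0],0,0.005]])

```text
time_s: 8.65
position: [0.4833, -0.2903, 0.0344]
tool_rot: [[-1.0, 0.007, 0.001], [0.007, 1.0, -0.001], [-0.001, -0.001, -1.0]]
contact_force: [-1.1, -1.0, 0.2]
grip_width: 0.0221
```

apply_moves(series=[[[0,0,0],0,0.005],[[0,0,0],0,0.005],[[0,0,0],0,0.005]])

```text
time_s: 8.9
position: [0.483, -0.2901, 0.0339]
tool_rot: [[-1.0, 0.008, 0.0], [0.008, 1.0, -0.0], [-0.0, -0.0, -1.0]]
contact_force: [0.0, 0.7, 1.5]
grip_width: 0.0138
```

apply_moves(series=[[[0.005,0,0],0,0.005],[[0.01,0,0],0,0.005],[[0.01,0,0],0,0.005],[[0,0,0],0,0.005]])

```text
time_s: 9.23
position: [0.4562, -0.29, 0.0339]
tool_rot: [[-1.0, 0.008, -0.001], [0.008, 1.0, -0.0], [0.001, -0.0, -1.0]]
contact_force: [-2.9, 0.3, 5.3]
grip_width: 0.0136
```

apply_moves(series=[[[0.01,0,0],0,0.005],[[0.01,0,0],0,0.005],[[0.005,0,0],0,0.005],[[0,0,0],0,0.005]])

```text
time_s: 9.57
position: [0.4316, -0.2898, 0.0339]
tool_rot: [[-1.0, 0.008, -0.001], [0.008, 1.0, -0.0], [0.001, -0.0, -1.0]]
contact_force: [-2.2, 0.5, 7.4]
grip_width: 0.0138
```

apply_moves(series=[[[0,0,-0.005],0,0.005],[[0,0,-0.01],0,0.005],[[0,0,-0.015],0,0.005],[[0,0,-0.02],0,0.005],[[0,0,0],0,0.005]])

```text
time_s: 9.98
position: [0.4347, -0.291, 0.0872]
tool_rot: [[-1.0, 0.007, 0.004], [0.007, 1.0, -0.004], [-0.004, -0.004, -1.0]]
contact_force: [1.5, -0.9, -0.7]
grip_width: 0.0137
```

apply_moves(series=[[[0,0,-0.03],0,0.005],[[0,0,-0.03],0,0.005],[[0,0,-0.03],0,0.005],[[0,0,0],0,0.005]])

```text
time_s: 10.32
position: [0.4356, -0.2918, 0.1799]
tool_rot: [[-1.0, 0.007, 0.008], [0.007, 1.0, -0.007], [-0.008, -0.007, -1.0]]
contact_force: [0.6, -1.0, -0.9]
grip_width: 0.0141
```

Run:
```python
from h import *
im=load('top0'); hsv=cv2.cvtColor(im['pixels'],cv2.COLOR_RGB2HSV)
m=cv2.inRange(hsv,(50,120,60),(75,255,255))
n,l,s,c=cv2.connectedComponentsWithStats(m); i=1+s[1:,4].argmax()
P=np.array([px(im,u,v,.014)[:2] for v,u in zip(*np.where(l==i))]); print(len(P),cv2.minAreaRect((P*1000).astype(np.float32)))
w=snap('wrist','w4'); print(ctrl.get_state()['position'])
```

```text
2422 ((447.78619384765625, 367.8725280761719), (196.24864196777344, 118.61225128173828), 5.03809118270874)
[ 0.43459509 -0.29094454  0.17675274]
```

apply_moves(series=[[[0.001,0.01,0],0,0.005],[[0.001,0.025,0],0,0.005],[[0.001,0.035,0],0,0.005],[[0.001,0.035,0],0,0.005],[[0.001,0.035,0],0,0.005]])

```text
time_s: 10.78
position: [0.4267, -0.147, 0.17]
tool_rot: [[-1.0, 0.009, -0.005], [0.009, 1.0, 0.003], [0.005, 0.003, -1.0]]
contact_force: [0.2, -0.0, -2.1]
grip_width: 0.0137
```

apply_moves(series=[[[0.001,0.035,0],0,0.005],[[0.001,0.035,0],0,0.005],[[0.001,0.035,0],0,0.005],[[0.001,0.035,0],0,0.005],[[0.001,0.035,0],0,0.005]])

```text
time_s: 11.2
position: [0.4226, 0.0276, 0.1703]
tool_rot: [[-1.0, 0.008, -0.005], [0.008, 1.0, 0.001], [0.005, 0.001, -1.0]]
contact_force: [0.6, -0.3, -2.2]
grip_width: 0.0137
```

apply_moves(series=[[[0.001,0.035,0],0,0.005],[[0.001,0.035,0],0,0.005],[[0.001,0.035,0],0,0.005],[[0.001,0.035,0],0,0.005],[[0.001,0.035,0],0,0.005]])

```text
time_s: 11.62
position: [0.4187, 0.202, 0.1702]
tool_rot: [[-1.0, 0.007, -0.005], [0.007, 1.0, -0.002], [0.005, -0.002, -1.0]]
contact_force: [0.4, -0.5, -1.3]
grip_width: 0.0138
```

apply_moves(series=[[[0.001,0.035,0],0,0.005],[[0.001,0.035,0],0,0.005],[[0.001,0.025,0],-3,0.005],[[0,0.015,0],0,0.005],[[0,0,0],0,0.005]])

```text
time_s: 12.03
position: [0.4159, 0.3123, 0.1701]
tool_rot: [[-0.999, -0.049, -0.005], [-0.049, 0.999, -0.002], [0.006, -0.002, -1.0]]
contact_force: [-1.6, -0.5, -1.6]
grip_width: 0.0135
```

Run:
```python
from h import *
w=snap('wrist','w5'); s=ctrl.get_state(); print(s['position'],s['tool_rot'].round(3),s['joint_pos'],s['grip_width'])
hsv=cv2.cvtColor(w['pixels'],cv2.COLOR_RGB2HSV)
m=cv2.inRange(hsv,(50,120,60),(75,255,255))
P=np.array([px(w,u,v)[:3] for v,u in zip(*np.where(m)) if w['z_map'][v,u]>0]); P=P[(P[:,2]>0)&(P[:,2]<.03)]
print(len(P),P.min(0),P.max(0),cv2.minAreaRect((P[:,:2]*1000).astype(np.float32)))
```

```text
[0.41615679 0.31081068 0.17022063] [[-0.999 -0.048 -0.005]
 [-0.048  0.999 -0.003]
 [ 0.005 -0.003 -1.   ]] [ 5.38142415e-01 -1.31722220e-01  1.98099040e+00 -5.81876066e-05
  1.29836752e+00 -1.08039420e+00] 0.013782837358158434
7994 [0.34337749 0.30211494 0.00073869] [0.49404146 0.43273209 0.01799426] ((422.36151123046875, 368.02813720703125), (148.5764923095703, 119.31503295898438), 5.340317249298096)
```

View pics/w5.png

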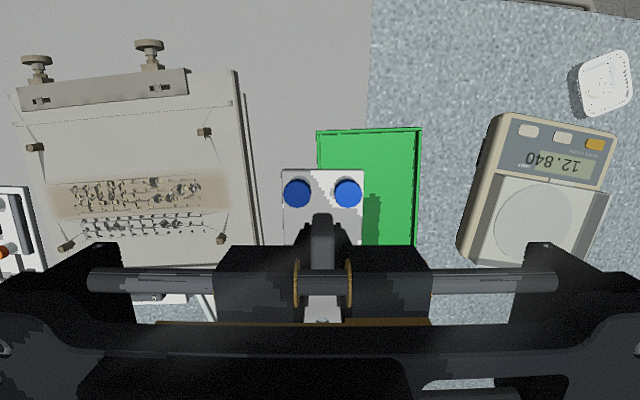

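The tray is well seen (upper edge at row 130, columns 317–420), centred at about (0.448, 0.369) with yaw around 5°. The carrier is firmly held and level.

apply_moves(series=[[[-0.004,0.02,0],-2,0.005],[[-0.0045,0.02,0],0,0.005],[[0,0.0155,0],0,0.005],[[0,0,0.02],0,0.005],[[0,0,0.02],0,0.005]])

```text
time_s: 12.5
position: [0.4235, 0.3668, 0.1335]
tool_rot: [[-0.997, -0.08, 0.001], [-0.08, 0.997, 0.001], [-0.001, 0.0, -1.0]]
contact_force: [0.0, 0.0, -2.5]
grip_width: 0.0137
```

apply_moves(series=[[[0,0,0.02],0,0.005],[[0,0,0.02],0,0.005],[[0,0,0.01],0,0.005],[[0,0,0],0,0.005],[[0,0,0],0,0.005]])

```text
time_s: 12.92
position: [0.4228, 0.3657, 0.0829]
tool_rot: [[-0.997, -0.079, -0.002], [-0.079, 0.997, -0.001], [0.002, -0.001, -1.0]]
contact_force: [-0.5, 0.5, -1.9]
grip_width: 0.0137
```

Run:
```python
from h import *
w=snap('wrist','w6'); t=snap('top','t6');s=ctrl.get_state(); print(s['position'],s['tool_rot'].round(3),s['contact_force'],s['grip_width'])
cv2.imwrite('pics/c6.png',np.hstack([w['pixels'][60:340,180:500],cv2.resize(t['pixels'][150:250,150:290],(392,280))])[:,:,::-1])
```

```text
[0.42407647 0.36671608 0.08492774] [[-0.997 -0.079  0.002]
 [-0.079  0.997  0.001]
 [-0.002  0.001 -1.   ]] [ 0.0555252   0.72147517 -1.38470593] 0.013985187416139315
```

View pics/c6.png

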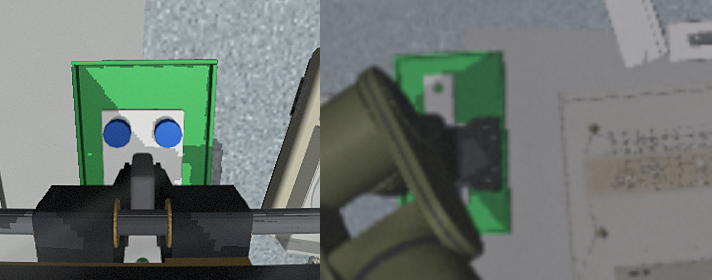

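The carrier is centred over the tray and aligned with it. Lowering gently.

apply_moves(series=[[[0,0,0.012],0,0.005],[[0,0,0.012],0,0.005],[[0,0,0.012],0,0.005],[[0,0,0.008],0,0.005],[[0,0,0.004],0,0.005]])

```text
time_s: 13.43
position: [0.4219, 0.3654, 0.0329]
tool_rot: [[-0.997, -0.08, -0.003], [-0.08, 0.997, -0.002], [0.003, -0.002, -1.0]]
contact_force: [-0.6, 0.1, -2.7]
grip_width: 0.0135
```

apply_moves(series=[[[0,0,0],0,0.005],[[0,0,0],0,0.005],[[0,0,0.002],0,0.005],[[0,0,0.002],0,0.005],[[0,0,0],0,0.005]])

```text
time_s: 13.85
position: [0.4234, 0.3664, 0.0317]
tool_rot: [[-0.997, -0.08, 0.0], [-0.08, 0.997, 0.0], [-0.0, 0.0, -1.0]]
contact_force: [-0.2, -0.2, -1.8]
grip_width: 0.0141
```

apply_moves(series=[[[0,0,0.001],0,0.005],[[0,0,0.001],0,0.005],[[0,0,0.001],0,0.005],[[0,0,0],0,0.005],[[0,0,0],0,0.005]])

```text
time_s: 14.27
position: [0.4233, 0.3663, 0.0285]
tool_rot: [[-0.997, -0.08, -0.0], [-0.08, 0.997, -0.0], [0.0, -0.0, -1.0]]
contact_force: [0.5, 0.8, -2.3]
grip_width: 0.0137
```

apply_moves(series=[[[0,0,0.0007],0,0.005],[[0,0,0.0007],0,0.005],[[0,0,0],0,0.005],[[0,0,0],0,0.005]])

```text
time_s: 14.6
position: [0.4235, 0.3665, 0.0279]
tool_rot: [[-0.997, -0.08, 0.0], [-0.08, 0.997, 0.0], [-0.0, 0.0, -1.0]]
contact_force: [-2.4, -1.4, 4.8]
grip_width: 0.0143
```

Contact: the force went from -2 to +5 N, so the carrier is on the floor. Releasing and retreating.

apply_moves(series=[[[0,0,0],0,0.03],[[0,0,0],0,0.05],[[0,0,0],0,0.05],[[0,0,0],0,0.05],[[0,0,0],0,0.05]])

```text
time_s: 15.02
position: [0.4233, 0.3664, 0.027]
tool_rot: [[-0.997, -0.08, -0.0], [-0.08, 0.997, 0.0], [0.0, 0.0, -1.0]]
contact_force: [0.7, -0.5, 0.6]
grip_width: 0.0419
```

apply_moves(series=[[[0,0,-0.01],0,0.05],[[0,0,-0.03],0,0.05],[[0,0,-0.04],0,0.05],[[0,0,-0.04],0,0.05],[[0,0,-0.04],0,0.05]])

```text
time_s: 15.43
position: [0.423, 0.3661, 0.1894]
tool_rot: [[-0.997, -0.08, 0.0], [-0.08, 0.997, 0.0], [-0.0, 0.0, -1.0]]
contact_force: [0.8, 1.7, -0.6]
grip_width: 0.0497
```

apply_moves(series=[[[0.03,0,0],0,0.05],[[0.03,0,0],0,0.05],[[0.02,0,0],0,0.05],[[0,0,0],0,0.05],[[0,0,0],0,0.05]])

```text
time_s: 15.85
position: [0.3431, 0.3601, 0.188]
tool_rot: [[-0.997, -0.081, 0.001], [-0.081, 0.997, 0.001], [-0.002, 0.001, -1.0]]
contact_force: [0.5, 0.2, 0.4]
grip_width: 0.0498
```

Run:
```python
from h import *
w=snap('wrist','w7'); t=snap('scene','s7');s=ctrl.get_state(); print(s['time_s'],s['position'],s['contact_force'],s['grip_width'])
cv2.imwrite('pics/c7.png',np.hstack([w['pixels'][100:400,160:520],cv2.resize(t['pixels'][140:320,200:450],(416,300))])[:,:,::-1])
hsv=cv2.cvtColor(w['pixels'],cv2.COLOR_RGB2HSV)
m=cv2.inRange(hsv,(105,150,60),(125,255,255))
n,l,st,c=cv2.connectedComponentsWithStats(m)
for i in range(1,n):
    if st[i,4]>60:
        d=np.median(w['z_map'][l==i]); r=ray(w,*c[i])*d; print(c[i].round(1),(w['pose'][:3,:3]@r+w['pose'][:3,3]).round(4))
im=snap('top','t7')
for nm,u,v in [('blue',420,167.5),('orange',360,163)]:
    print(nm,[px(im,u+a,v+b)[2].round(3) for a in(-2,0,2) for b in (-2,0,2)])
```

```text
15.95 [0.34415865 0.36015639 0.18775769] [ 0.52713601 -0.50263511  0.38347942] 0.05010900366407793
[309.3 222.9] [0.3925 0.3489 0.0336]
[334.5 222.9] [0.3899 0.3795 0.0338]
[309.8 265.5] [0.4506 0.3535 0.0337]
[333.8 265.6] [0.4483 0.3841 0.0336]
blue [np.float64(0.104), np.float64(0.107), np.float64(0.102), np.float64(0.107), np.float64(0.103), np.float64(0.102), np.float64(0.1), np.float64(0.101), np.float64(0.095)]
orange [np.float64(0.09), np.float64(0.084), np.float64(0.088), np.float64(0.089), np.float64(0.09), np.float64(0.088), np.float64(0.088), np.float64(0.096), np.float64(0.087)]
```

View pics/c7.png

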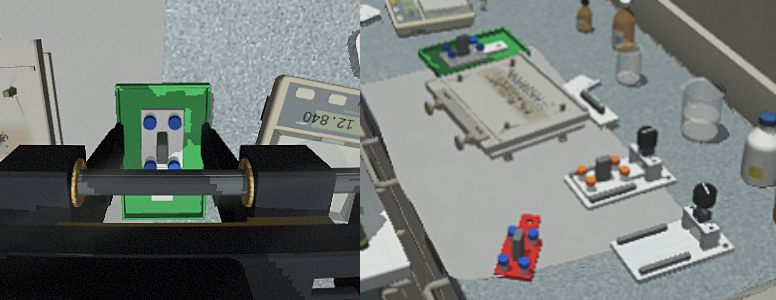

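The carrier lies flat in the tray, with all four caps at z≈0.034. The blue knob is up (about 0.102) and the orange one down (about 0.089). Handing in.

```bash
python3 -c "
from rig import ctrl
print(ctrl.hand_in())"
```

```text
the job is handed in; nothing more can be done
None
```

The job is done and handed in at about 16 s of the 61 s allowed; the hand-in itself reports no verdict.

I lifted the blue plunger knob about 14 mm, turned it 78° and let it go. Then I drew the blue carrier 50 mm out of its dock by its grey grip, lifted it and lowered it into the green tray. It touched down with about 5 N on the wrist before I let go.

Last checks, from the final pictures and readings:
- **Carrier:** it lies flat inside the tray. All four cap tops are at 33.6–33.8 mm, which matches the underside resting on the 4 mm floor.
- **Blue plunger:** still latched open, knob top at about 102 mm.
- **Orange plunger:** still down, knob top at about 89 mm, and its carrier untouched.
- **Gripper:** clear of everything, with wrist force near zero.

No check failed. Two readings differed slightly: the knob gripped at 31 mm rather than its stated 33 mm, and the tray's angle came out between 3° and 5° by different measurements. Neither affected the result.

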